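# Slide the tall oil bottle into its bay

## Task

The cap of the tall slim-necked oil bottle is loose, so do not grip or lift it: push it low on its body, below the shoulder, so that it slides upright over the bench into the empty bay of the three-bay fence, right up against the bay's back wall. Leave the two tins in the other bays, the spray can and the screwdriver where they are, and draw the fingers clear when the bottle stands home.

Things in the scene. Friction and masses are not known exactly. Their poses are not given: they have to be found in the camera images.
- bottle: tall grey oil bottle, loose, 0.3 to 0.54 kg, 210 mm high, round: body 54 mm diameter up to 75 mm, shoulder tapering to a 25 mm neck at 110 mm, black 30 mm cap from 180 mm up. Origin: centre of its underside; z up its axis. Starts upright on the bench, on the fence's open side, 170 to 200 mm before the bays' centres. It stops at once when no longer pushed; pushed at the neck it tips
- rack: aluminium fence fixed to the bench, no floor: a back wall and 4 dividers, 40 mm high, 6 thick, make 3 bays 74 mm wide, centres at y = -80, 0, +80 mm, open above and to the robot's left. Its x axis points into the bays (to the robot's right). Origin: on the bench, middle bay, 30 mm before the back wall's inner face. Dividers span x = -10 to +30; a bottle at the wall has its axis at x = +3
- spot: flat round black rubber mark, 48 mm diameter, under 1 mm thick, on the bench in the empty bay: origin at that bay's centre, 30 mm in front of the back wall, midway between the dividers. Nothing can catch on it. Which of the three bays is empty varies
- tin_a: round metal tin, 61 mm diameter, 42 mm high, loose, standing in one of the bays; origin at the centre of its underside
- tin_b: round metal tin, 53 mm diameter, 34 mm high, loose, standing in another bay; origin at the centre of its underside
- spray: spray can, 52 mm diameter, 170 mm high, loose, standing on the bench to the robot's right, behind the back wall of the fence; origin at the centre of its underside
- driver: screwdriver lying on the bench to the robot's right, behind the back wall of the fence, about 200 mm long; origin under its middle
Things that resemble listed ones, but are neither listed nor needed, are in the scene too. Leave any brown or pink look-alike of the rack alone. What is shaped like the bottle but red is not meant.

How it is judged:
At the end, for the whole second after the job is handed in: The bottle stands upright (within 0.05 rad), at rest on the bench, in the empty bay (within 16 mm of its centre) and no more than about 8 mm from the back wall; the tins, the spray can and the screwdriver have stayed within 15 mm of where they were (x of bottle in the frame of rack above -0.005 m and horizontal distance between bottle and spot below 0.016 m and angle between bottle's own z axis and vertical below 0.05 rad and height (world z) of bottle below 0.004 m and linear speed of bottle below 0.01 m/s and distance of each of tin_a, tin_b, spray, driver from where it was at the start of the episode below 0.015 m); the robot touches nothing.
It fails at once if the bottle tips by more than 0.2 rad (angle between bottle's own z axis and vertical above 0.2 rad).
It fails at once if the bottle is lifted (its foot more than 12 mm off the bench) (height (world z) of bottle above 0.012 m).
It fails at once if the bottle is taken between the fingers (the grasp point comes inside it) (horizontal distance between the grasp point and bottle below 0.016 m and height (world z) of the grasp point below 0.21 m).
It fails at once if the bottle is pushed high, above its shoulder (contact force between the fingers and bottle above 0.5 N and height (world z) of the grasp point above 0.11 m).
It fails at once if a tin, the spray can or the screwdriver is shifted by more than 15 mm (distance of any of tin_a, tin_b, spray, driver from where it was at the start of the episode above 0.015 m).
It also fails if it takes over 51 s, if anything falls off the work surface, if the arm or the gripper's body presses on something with over 40 N, if the wrist force passes 120 N, or if a joint passes its speed limit or range.

## Robot

A 6-joint arm with a two-finger parallel gripper is mounted at the origin on the work surface. World frame = base frame: x ahead of the robot, y to its left, z up, the work surface at z = 0. Lengths are in m, angles in rad, forces in N, time in s.
With the tool pointing down it reaches from about 0.35 to 0.775 m from the base axis. Payload 7.3 kg.
Tool frame: the origin (TCP) lies on the centre line of the jaws, within the pads' length; the fingertips stand ahead of it and the grasp point (between the pads) lies 11 mm behind it (robot.nose_length is the z of the fingertips in the tool frame, in m); z points along the fingers, y is the line along which they close (so a half turn about z gives the same grasp; the last joint's range is limited). The gripper opens to 92 mm and grips with 3 to 60 N. Pads are 19 mm wide; open, the fingers measure 130 mm over their backs; the gripper's body (75 mm by 190 mm) begins 47 mm behind the grasp point.
Start: joints at [-1.268, 0.342, 1.524, -0, 1.275, -0.146], TCP at [0.228, -0.473, 0.235] pointing down, gripper open.
Joint ranges: [-2.53, 2.53], [-0.77, 2.02], [0.04, 2.7], [-1, 4.14], [0.28, 2.66], [-3.11, 3.11]. Speed limits (rad/s): [2.57, 2.57, 3.14, 3.14, 3.14, 3.14].

## Interface

Orientations are given as [roll, pitch, yaw] about the fixed x, y, z axes, in that order (R = Rz(yaw) Ry(pitch) Rx(roll)).
In Python, from cell import robot, cams gives the robot as it stands. The module is installed in compiled form; this text tells all that it offers.
- The arm moves only by the tool carry_out, never from a script. Its argument "deltas" is a list of rows, each a list of 7 numbers: the shift along the tool's x, y, z in cm, then the turn, a rotation vector about the tool's x, y, z in rad, then the opening, from 0 (shut) to 1 (fully open). A call has exactly 8 rows; each row shifts and turns the commanded pose from where the row before left it, along the tool's axes as they then stand; what a row does not reach is not made up. A row lasts 1/12 s, in which the tool goes at most 41.7 mm and 7.16 degrees, less where a joint would pass 70% of its speed; a pose out of reach is approached as far as the arm can. A call is refused whole if a number of a shift passes 4.17 or a number of a turn 0.125, either way. A call with a gripper value outside its range is refused whole. The fingers move at their own pace and stop on an object; "force" is the grip in N (left out, the last holds). Time passes only in rows, so rows that do not move let the fingers close, or fill a call up. It gives the time, the measured TCP pose, the force, the opening and the grip force at its end, in the units of the state.
- robot.observe(): the state, without advancing time (a new reading comes with each control period).
- cams.read_camera(name): name is "side" or "top" or "wrist"; returns a dict with "image" (480x640x3 uint8, blue, green, red), "depth" (480x640 float32, m along the optical axis (not along the pixel's ray), 0 where there is no reading), "fx", "fy", "cx", "cy" (pixels), "world_to_cam" (4x4, takes a point from world to camera coordinates). Camera axes: x right, y up, looking along -z (the intrinsics and any distortion apply to the point x, -y, -z); pixel columns grow to the right and rows downward; lengths in m; the calibration is good to about 2 mm. A picture is of the moment at which its call begins.
- robot.hand_in(): hands the job in; it is judged then, once.
The state is a dict: "time": time; "qpos": joint angles; "qvel": joint speeds; "joint_efforts": joint torques, N m; "tool_pos": TCP position; "tool_rot": TCP orientation; "contact_force": force on the tool from outside, world axes, zero at the start; "torque": the same for the moment, N m; "opening": finger opening in m; "grip_force": force on a finger pad.
Only numpy, scipy, OpenCV 4.12 (cv2) and the standard library are available. Lean on these libraries where they do the work, as an engineer would, in place of code of your own. Each camera call takes 0.05 s, during which the arm holds its last target. There are 200 camera calls.

## Working session

There is one attempt and no reset: what is moved stays moved. The work goes in short steps, Python scripts to look and compute and a tool call to move; the robot and the scene stay as the last step left them, time stands still between calls to the robot, and variables do not carry over. Pictures are saved under pics/ and viewed, at most 10 in all, crops included, and the job is handed in when it is done.

Besides the shell and the picture viewer there is one more tool, called as name(argument=value, ...), one argument or row to a line, values as JSON. carry_out: Moves the arm, as the interface text tells. Its arguments: {"type":"object","properties":{"deltas":{"type":"array","items":{"type":"array","items":{"type":"number"}}},"force":{"type":"number"}},"required":["deltas"]}

```bash
mkdir -p pics; cat > h.py <<'E'
import numpy as np, cv2
from cell import robot, cams
def grab(n):
    d=cams.read_camera(n); return d
def world(d,u,v,z=None):
    """pixel -> world; by depth, or on plane z"""
    T=np.linalg.inv(d["world_to_cam"]); r=np.array([(u-d["cx"])/d["fx"],-(v-d["cy"])/d["fy"],-1.])
    if z is None: s=d["depth"][int(v),int(u)]
    else: s=(z-T[2,3])/(T[:3,:3]@r)[2]
    return T[:3,:3]@(r*s)+T[:3,3]
E
python3 - <<'E'
from h import *
s=robot.observe(); print(s, robot.nose_length)
for n in("top","side"):
    d=grab(n); cv2.imwrite(f"pics/{n}0.png",d["image"]); print(n,d["fx"],np.linalg.inv(d["world_to_cam"]).round(3).tolist(), [k for k in d])
    np.savez(f"{n}0.npz",**{k:v for k,v in d.items()})
E
```

```text
{'time': 0.0, 'qpos': array([-1.26799753e+00,  3.42743607e-01,  1.52501992e+00, -1.49825217e-05,
        1.27540789e+00, -1.46009040e-01]), 'qvel': array([-0.00096744,  0.00092738,  0.0006801 , -0.00051046,  0.00158538,
        0.00012027]), 'joint_efforts': array([-7.55896945e-04, -4.31244206e+01, -2.44226092e+01,  7.15351151e-02,
        5.58750762e-02, -1.20217610e-04]), 'tool_pos': array([ 0.22768436, -0.47261515,  0.23403311]), 'tool_rot': array([-3.14002861e+00, -2.15520198e-04,  4.48812039e-01]), 'contact_force': array([-0.5866187 ,  0.29945598,  0.61721048]), 'torque': array([ 0.11685296, -0.05310386,  0.00930785]), 'grip_force': 0.0, 'opening': 0.0916440647566156} 0.008
top 534.9356647413542 [[0.022, 0.995, -0.101, 0.378], [-1.0, 0.022, -0.0, -0.131], [0.002, 0.101, 0.995, 1.042], [0.0, 0.0, 0.0, 1.0]] ['image', 'depth', 'fx', 'fy', 'cx', 'cy', 'world_to_cam']
side 587.4104964487094 [[-0.768, 0.304, -0.564, -0.229], [-0.64, -0.39, 0.662, 0.693], [-0.019, 0.869, 0.494, 0.667], [0.0, 0.0, 0.0, 1.0]] ['image', 'depth', 'fx', 'fy', 'cx', 'cy', 'world_to_cam']
```

View pics/top0.png

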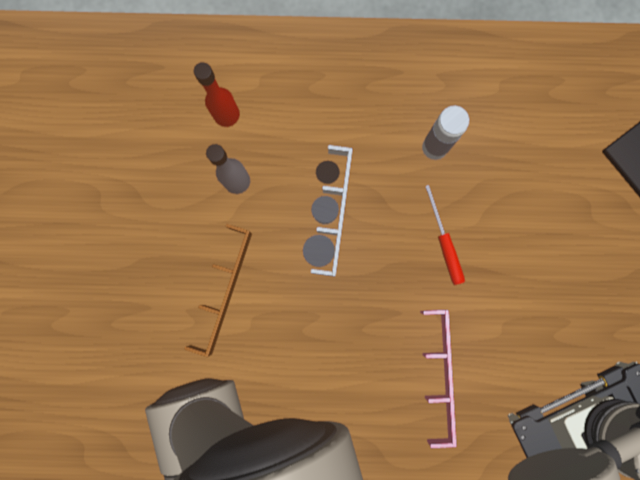

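View pics/side0.png

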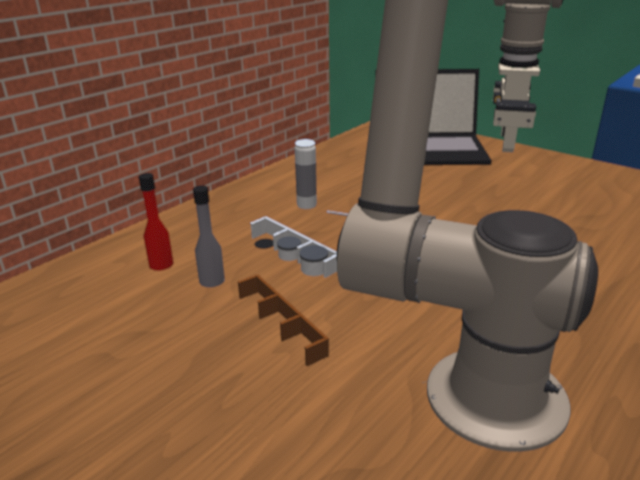

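Top view: the aluminium rack's back wall runs (351,150)–(335,274). Tins stand at (324,210) and (318,250), and the black spot in the empty far bay is at (327,172). The grey bottle has its body at (233,178) and cap at (216,154). The red one at (222,107) is the decoy, and the brown (230,290) and pink (440,380) racks are look-alikes. Next I measure and make one enlarged crop.

```bash
cat > m.py <<'E'
from h import *
from scipy.optimize import least_squares
def cloud(d):
    v,u=np.mgrid[:480,:640]; s=d["depth"]; T=np.linalg.inv(d["world_to_cam"])
    c=np.stack([(u-d["cx"])/d["fx"]*s,-(v-d["cy"])/d["fy"]*s,-s],-1)
    return c@T[:3,:3].T+T[:3,3]
def circ(p,r):
    # centre of a vertical cylinder of radius r
    return least_squares(lambda c:np.hypot(*(p[:,:2]-c).T)-r,p[:,:2].mean(0),loss="soft_l1",f_scale=.002).x
E
python3 - <<'E'
from m import *
t=dict(np.load("top0.npz")); s=dict(np.load("side0.npz"))
P=cloud(t); Q=cloud(s)
cv2.imwrite("pics/crop0.png",cv2.resize(t["image"][40:300,180:480],None,fx=2.2,fy=2.2,interpolation=cv2.INTER_CUBIC))
def box(C,a): return C[a[1]:a[3],a[0]:a[2]].reshape(-1,3)
# bottle: body from both views, cap
for n,C,a in(("top",P,(200,140,255,198)),("side",Q,(186,180,230,290))):
    p=box(C,a); b=p[(p[:,2]>.01)&(p[:,2]<.07)]; k=p[p[:,2]>.185]
    print(n,"bottle body",len(b),circ(b,.027).round(4),"cap",k.mean(0).round(4),"zmax",np.percentile(p[:,2],99.5).round(4))
# spot, both views
for n,d,a in(("top",t,(310,155,338,188)),("side",s,(250,236,278,252))):
    g=d["image"].max(2)[a[1]:a[3],a[0]:a[2]]; v,u=np.nonzero(g<75); u=u+a[0];v=v+a[1]
    print(n,"spot",len(u),world(d,u.mean(),v.mean(),0).round(4), cloud(d)[v,u].mean(0).round(4))
# rack: bright pixels z .03-.045
m=(P[...,2]>.030)&(P[...,2]<.046); m[:140]=0;m[282:]=0;m[:,:300]=0;m[:,360:]=0
m&=t["image"].min(2)>120
r=P[m]; print("rack",len(r),r.min(0).round(3),r.max(0).round(3))
for u,v in((351,150),(335,273),(329,147),(323,188),(318,229),(312,271)): print(u,v,world(t,u,v,.04).round(4))
for n,a in(("tinb",(312,196,337,222)),("tina",(303,236,333,266))):
    p=box(P,a); z=np.percentile(p[:,2],80); q=p[abs(p[:,2]-z)<.006]; print(n,z.round(3),((q.min(0)+q.max(0))/2).round(3),np.ptp(q,0).round(3))
p=box(P,(430,100,470,160)); p=p[p[:,2]>.15]; print("spray",p.mean(0).round(3))
p=box(P,(195,60,242,130)); print("red bottle cap",p[p[:,2]>.185].mean(0).round(3))
E
```

```text
top bottle body 222 [0.6022 0.0526] cap [0.591  0.0434 0.2395] zmax 0.213
side bottle body 677 [0.6019 0.0527] cap [0.5274 0.1101 0.2401] zmax 0.2133
top spot 356 [ 0.6244 -0.1266  0.    ] [ 0.623  -0.1266  0.0064]
side spot 120 [ 0.6247 -0.1266  0.    ] [ 0.6211 -0.1231  0.0029]
rack 713 [ 0.418 -0.172  0.03 ] [ 0.666 -0.101  0.044]
351 150 [ 0.6584 -0.1716  0.04  ]
335 273 [ 0.4223 -0.1457  0.04  ]
329 147 [ 0.6634 -0.1293  0.04  ]
323 188 [ 0.5833 -0.1196  0.04  ]
318 229 [ 0.5046 -0.112   0.04  ]
312 271 [ 0.4251 -0.1026  0.04  ]
tinb 0.035 [ 0.545 -0.122  0.034] [0.049 0.046 0.01 ]
tina 0.043 [ 0.464 -0.112  0.042] [0.055 0.055 0.01 ]
spray [ 0.671 -0.334  0.178]
red bottle cap [0.72  0.068 0.237]
```

View pics/crop0.png

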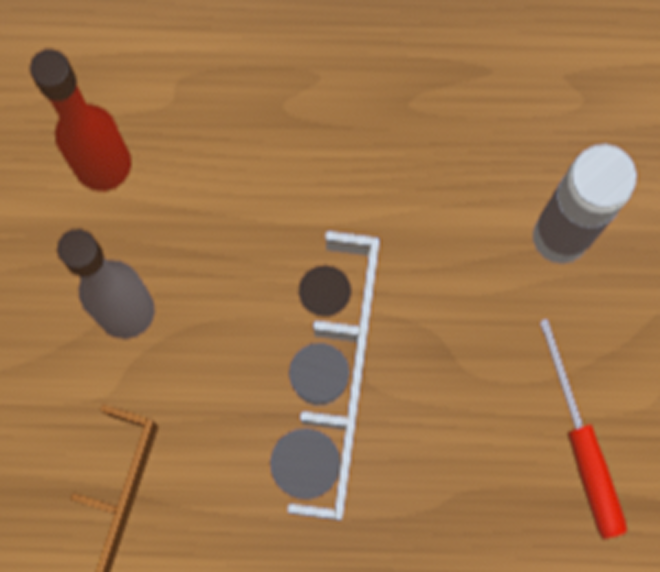

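The crop confirms the choice. The grey bottle is at (115,295), clearly grey against the red one at (92,145). The spot (324,290) is flat at z≈0, so the far bay is the empty one.

Both views agree: bottle at (0.602, 0.053), spot at (0.6245, -0.1266). Rack x is (-0.109, -0.994), and the bottle lies at rack x -176, y -42 relative to the spot, which fits the text.

Plan: use the half-open fingers (36 mm gap) as a cradle, tilted back so the gripper body clears the neck. First I turn and rise.

carry_out(
  deltas=[
    [0, 0, -1.2, 0, 0, -0.125, 0.39],
    [0, 0, -1.2, 0, 0, -0.125, 0.39],
    [0, 0, -1.2, 0, 0, -0.125, 0.39],
    [0, 0, -1.2, 0, 0, -0.125, 0.39],
    [0, 0, -1.2, 0, 0, -0.125, 0.39],
    [0, 0, -1.2, 0, 0, -0.125, 0.39],
    [0, 0, -1.2, 0, 0, -0.125, 0.39],
    [0, 0, -1.2, 0, 0, -0.125, 0.39],
  ],
)

```text
time: 0.77
tool_pos: [0.2277, -0.4728, 0.3309]
tool_rot: [-3.141, -0.001, 1.455]
contact_force: [-0.2, -0.6, -0.8]
opening: 0.0429
grip_force: 0.0
```

```bash
cat > g.py <<'E'
# shift in tool axes (cm) from present TCP to a world point, and rotvec to a wanted orientation
import sys
from h import *
from scipy.spatial.transform import Rotation as Ro
s=robot.observe(); R=Ro.from_euler("xyz",s["tool_rot"]); S=np.array([.6245,-.1266]); X=np.array([-.109,-.994]); Y=np.array([.994,-.109])
q=s["tool_pos"][:2]-S
print("t",round(s["time"],2),"tcp",s["tool_pos"].round(4),"rot",s["tool_rot"].round(3),"rack-rel mm",(1e3*q@X).round(1),(1e3*q@Y).round(1),"open",round(s["opening"],4),"F",s["contact_force"].round(1),"q",s["qpos"].round(2))
if len(sys.argv)>3:
    a=[float(v) for v in sys.argv[1:5]]  # rack-rel x,y mm, z mm, tilt
    w=np.r_[S+a[0]/1e3*X+a[1]/1e3*Y,a[2]/1e3]
    z=np.r_[np.sin(a[3])*X,-np.cos(a[3])]; y=np.r_[Y,0]; G=Ro.from_matrix(np.c_[np.cross(y,z),y,z])
    print("shift cm",(100*R.inv().apply(w-s["tool_pos"])).round(2),"turn",(R.inv()*G).as_rotvec().round(3),"world",w.round(3))
E
python3 g.py -290 -42 330 0
python3 - <<'E'
from m import *
t=dict(np.load("top0.npz")); P=cloud(t)[95:130,200:242].reshape(-1,3); b=P[(P[:,2]>.01)&(P[:,2]<.07)]; print("red",circ(b,.027))
E
```

```text
t 0.77 tcp [ 0.2277 -0.4728  0.3309] rot [-3.141e+00 -1.000e-03  1.455e+00] rack-rel mm 387.4 -356.7 open 0.0429 F [-0.2 -0.6 -0.8] q [-1.27  0.29  1.34  0.    1.52 -1.15]
shift cm [67.94 31.02  0.14] turn [-0.    -0.001 -0.007] world [0.614 0.166 0.33 ]
red [0.73759417 0.07863873]
```

carry_out(
  deltas=[
    [2.8, 1.3, 0, 0, 0, 0, 0.39],
    [2.8, 1.3, 0, 0, 0, 0, 0.39],
    [2.8, 1.3, 0, 0, 0, 0, 0.39],
    [2.8, 1.3, 0, 0, 0, 0, 0.39],
    [2.8, 1.3, 0, 0, 0, 0, 0.39],
    [2.8, 1.3, 0, 0, 0, 0, 0.39],
    [2.8, 1.3, 0, 0, 0, 0, 0.39],
    [2.8, 1.3, 0, 0, 0, 0, 0.39],
  ],
)

```text
time: 1.43
tool_pos: [0.3587, -0.2618, 0.3305]
tool_rot: [-3.141, -0.0, 1.449]
contact_force: [0.9, -0.5, -1.0]
opening: 0.0355
grip_force: 0.0
```

carry_out(
  deltas=[
    [2.8, 1.3, 0, 0, 0, 0, 0.39],
    [2.8, 1.3, 0, 0, 0, 0, 0.39],
    [2.8, 1.3, 0, 0, 0, 0, 0.39],
    [2.8, 1.3, 0, 0, 0, 0, 0.39],
    [2.8, 1.3, 0, 0, 0, 0, 0.39],
    [2.8, 1.3, 0, 0, 0, 0, 0.39],
    [2.8, 1.3, 0, 0, 0, 0, 0.39],
    [2.8, 1.3, 0, 0, 0, 0, 0.39],
  ],
)

```text
time: 2.1
tool_pos: [0.4892, -0.0521, 0.3304]
tool_rot: [-3.141, 0.0, 1.449]
contact_force: [0.8, -0.5, -0.7]
opening: 0.0362
grip_force: 0.0
```

carry_out(
  deltas=[
    [2.8, 1.3, 0, 0, 0, 0, 0.39],
    [2.8, 1.3, 0, 0, 0, 0, 0.39],
    [2.8, 1.3, 0, 0, 0, 0, 0.39],
    [2.8, 1.3, 0, 0, 0, 0, 0.39],
    [2.8, 1.3, 0, 0, 0, 0, 0.39],
    [2.8, 1.3, 0, 0, 0, 0, 0.39],
    [2.8, 1.3, 0, 0, 0, 0, 0.39],
    [2.8, 1.3, 0, 0, 0, 0, 0.39],
  ],
)

```text
time: 2.77
tool_pos: [0.6197, 0.1575, 0.3301]
tool_rot: [-3.141, 0.0, 1.449]
contact_force: [0.4, 0.2, -0.1]
opening: 0.0362
grip_force: 0.0
```

carry_out(
  deltas=[
    [0, 0, 0, 0, -0.075, 0, 0.39],
    [0, 0, 0, 0, -0.075, 0, 0.39],
    [0, 0, 0, 0, -0.075, 0, 0.39],
    [0, 0, 0, 0, -0.075, 0, 0.39],
    [0, 0, 0, 0, -0.075, 0, 0.39],
    [0, 0, 0, 0, -0.075, 0, 0.39],
    [0, 0, 0, 0, -0.075, 0, 0.39],
    [0, 0, 0, 0, -0.075, 0, 0.39],
  ],
)

```text
time: 3.43
tool_pos: [0.6192, 0.1564, 0.3304]
tool_rot: [-3.141, 0.604, 1.449]
contact_force: [-0.4, -0.1, -0.7]
opening: 0.0361
grip_force: 0.0
```

```bash
python3 g.py -275 -42 28 0.6
```

```text
t 3.43 tcp [0.6192 0.1564 0.3304] rot [-3.141  0.604  1.449] rack-rel mm -280.7 -36.1 open 0.0361 F [-0.4 -0.1 -0.7] q [ 0.37  0.72  0.77 -0.56  1.91  0.37]
shift cm [16.69 -0.58 25.22] turn [-0.007  0.004 -0.01 ] world [0.613 0.151 0.028]
```

carry_out(
  deltas=[
    [1.04, -0.1, 1.58, 0, 0, -0.01, 0.39],
    [1.04, -0.1, 1.58, 0, 0, 0, 0.39],
    [1.04, -0.1, 1.58, 0, 0, 0, 0.39],
    [1.04, -0.1, 1.58, 0, 0, 0, 0.39],
    [1.04, -0.1, 1.58, 0, 0, 0, 0.39],
    [1.04, -0.1, 1.58, 0, 0, 0, 0.39],
    [1.04, 0, 1.58, 0, 0, 0, 0.39],
    [1.04, 0, 1.58, 0, 0, 0, 0.39],
  ],
)

```text
time: 4.1
tool_pos: [0.6119, 0.1541, 0.178]
tool_rot: [-3.134, 0.6, 1.462]
contact_force: [0.4, 0.1, -0.8]
opening: 0.036
grip_force: 0.0
```

carry_out(
  deltas=[
    [1.04, 0, 1.58, 0, 0, 0, 0.39],
    [1.04, 0, 1.58, 0, 0, 0, 0.39],
    [1.04, 0, 1.58, 0, 0, 0, 0.39],
    [1.04, 0, 1.58, 0, 0, 0, 0.39],
    [1.04, 0, 1.58, 0, 0, 0, 0.39],
    [1.04, 0, 1.58, 0, 0, 0, 0.39],
    [1.04, 0, 1.58, 0, 0, 0, 0.39],
    [1.04, 0, 1.58, 0, 0, 0, 0.39],
  ],
)

```text
time: 4.77
tool_pos: [0.6107, 0.1514, 0.0266]
tool_rot: [-3.134, 0.6, 1.461]
contact_force: [-0.2, -0.4, 0.3]
opening: 0.0357
grip_force: 0.0
```

```bash
python3 g.py -212 -42 28 0.6; python3 - <<'E'
from h import *
d=grab("side"); cv2.imwrite("pics/side1.png",cv2.resize(d["image"][120:360,100:420],None,fx=2.2,fy=2.2))
E
```

```text
t 4.77 tcp [0.6107 0.1514 0.0266] rot [-3.134  0.6    1.461] rack-rel mm -274.8 -44.0 open 0.0357 F [-0.2 -0.4  0.3] q [ 0.37  0.94  1.19 -0.53  1.36  0.69]
shift cm [-5.27  0.23  3.44] turn [-0.008  0.    -0.   ] world [0.606 0.089 0.028]
```

View pics/side1.png

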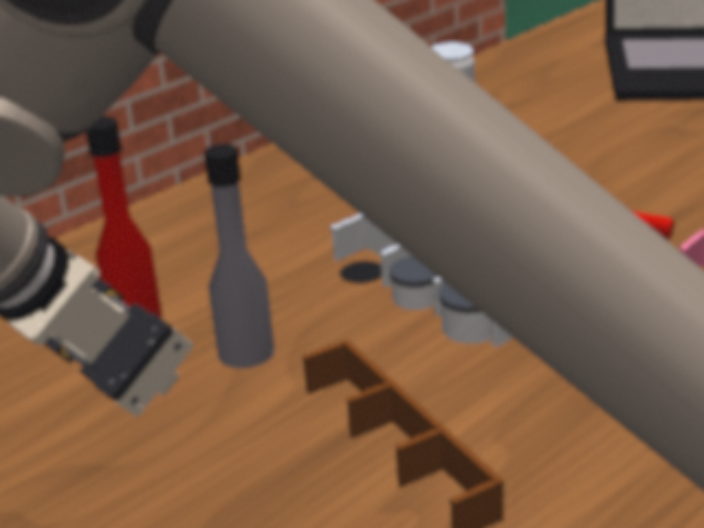

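The side view shows the grey bottle (240,270) upright. The leaning gripper (150,370) is low behind it and clear of the red bottle and the brown fence, so I approach and push gently.

carry_out(
  deltas=[
    [-0.66, 0.03, 0.45, 0, 0, 0, 0.39],
    [-0.66, 0.03, 0.45, 0, 0, 0, 0.39],
    [-0.66, 0.03, 0.45, 0, 0, 0, 0.39],
    [-0.66, 0.03, 0.45, 0, 0, 0, 0.39],
    [-0.66, 0.03, 0.45, 0, 0, 0, 0.39],
    [-0.66, 0.03, 0.44, 0, 0, 0, 0.39],
    [-0.5, 0, 0.34, 0, 0, 0, 0.39],
    [-0.5, 0, 0.34, 0, 0, 0, 0.39],
  ],
)

```text
time: 5.48
tool_pos: [0.6061, 0.0909, 0.0287]
tool_rot: [-3.135, 0.6, 1.46]
contact_force: [0.2, -0.2, 0.2]
opening: 0.036
grip_force: 0.0
```

carry_out(
  deltas=[
    [-0.4, 0, 0.27, 0, 0, 0, 0.39],
    [-0.4, 0, 0.27, 0, 0, 0, 0.39],
    [-0.4, 0, 0.27, 0, 0, 0, 0.39],
    [-0.4, 0.1, 0.27, 0, 0, 0, 0.39],
    [-0.4, 0.1, 0.27, 0, 0, 0, 0.39],
    [-0.4, 0.1, 0.27, 0, 0, 0, 0.39],
    [-0.4, 0.1, 0.27, 0, 0, 0, 0.39],
    [-0.4, 0.1, 0.27, 0, 0, 0, 0.39],
  ],
)

```text
time: 6.15
tool_pos: [0.6067, 0.0524, 0.0284]
tool_rot: [-3.135, 0.6, 1.461]
contact_force: [-0.8, 3.8, 0.5]
opening: 0.0358
grip_force: 1.6
```

```bash
cat > b.py <<'E'
# bottle now, from both cameras
from m import *
import sys
t0=np.load("top0.npz")
S=np.array([.6245,-.1266]); X=np.array([-.109,-.994]); Y=np.array([.994,-.109])
for n in("top","side"):
    d=grab(n); C=cloud(d).reshape(-1,3); I=d["image"].reshape(-1,3).astype(int)
    if len(sys.argv)>1: cv2.imwrite(f"pics/{n}{sys.argv[1]}.png",d["image"])
    q=C[:,:2]-S; rx=q@X; ry=q@Y
    near=(rx>-.25)&(rx<.03)&(abs(ry+.02)<.07)
    k=near&(C[:,2]>.207)&(C[:,2]<.217)&(I.max(1)<80)  # cap top
    w=near&(C[:,2]>.12)&(C[:,2]<.17)&(I.max(1)-I.min(1)<30)
    for a,m,r in(("cap",k,None),("neck",w,.0125)):
        if m.sum()>8:
            c=(C[m].min(0)[:2]+C[m].max(0)[:2])/2 if r is None else circ(C[m],r)
            print(n,a,m.sum(),"rack-rel mm",(1e3*(c-S)@X).round(1),(1e3*(c-S)@Y).round(1))
E
python3 g.py -92.5 0 28 0.6; python3 b.py 2
```

```text
t 6.15 tcp [0.6067 0.0524 0.0284] rot [-3.135  0.6    1.461] rack-rel mm -176.0 -37.2 open 0.0358 F [-0.8  3.8  0.5] q [ 0.23  0.87  1.34 -0.6   1.23  0.64]
shift cm [-6.87  3.76  4.72] turn [-0.007 -0.    -0.   ] world [ 0.635 -0.035  0.028]
top cap 217 rack-rel mm -189.0 -39.3
top neck 1319 rack-rel mm -217.4 -45.3
side cap 97 rack-rel mm -144.1 -40.0
side neck 530 rack-rel mm -210.0 -74.7
```

Contact is at 3.8 N with the bottle at rack x -144, y -40, where it should be, and upright. I carry on diagonally until it is aligned in front of the bay.

carry_out(
  deltas=[
    [-0.43, 0.24, 0.295, 0, 0, 0, 0.39],
    [-0.43, 0.24, 0.295, 0, 0, 0, 0.39],
    [-0.43, 0.24, 0.295, 0, 0, 0, 0.39],
    [-0.43, 0.24, 0.295, 0, 0, 0, 0.39],
    [-0.43, 0.24, 0.295, 0, 0, 0, 0.39],
    [-0.43, 0.24, 0.295, 0, 0, 0, 0.39],
    [-0.43, 0.24, 0.295, 0, 0, 0, 0.39],
    [-0.43, 0.24, 0.295, 0, 0, 0, 0.39],
  ],
)

```text
time: 6.92
tool_pos: [0.6211, 0.0086, 0.0283]
tool_rot: [-3.134, 0.6, 1.461]
contact_force: [-0.4, 4.7, 0.0]
opening: 0.0359
grip_force: 2.1
```

carry_out(
  deltas=[
    [-0.43, 0.24, 0.295, 0, 0, 0, 0.39],
    [-0.43, 0.24, 0.295, 0, 0, 0, 0.39],
    [-0.43, 0.24, 0.295, 0, 0, 0, 0.39],
    [-0.43, 0.24, 0.295, 0, 0, 0, 0.39],
    [-0.43, 0.24, 0.295, 0, 0, 0, 0.39],
    [-0.43, 0.24, 0.295, 0, 0, 0, 0.39],
    [-0.43, 0.2, 0.295, 0, 0, 0, 0.39],
    [-0.43, 0, 0.295, 0, 0, 0, 0.39],
  ],
)

```text
time: 7.58
tool_pos: [0.6333, -0.0347, 0.0283]
tool_rot: [-3.136, 0.6, 1.46]
contact_force: [0.6, 3.3, 0.7]
opening: 0.0357
grip_force: 2.1
```

```bash
python3 g.py -30.5 0 28 0.6; python3 b.py 3
```

```text
t 7.58 tcp [ 0.6333 -0.0347  0.0283] rot [-3.136  0.6    1.46 ] rack-rel mm -92.3 -1.3 open 0.0357 F [0.6 3.3 0.7] q [ 0.1   0.87  1.34 -0.64  1.16  0.54]
shift cm [-5.08  0.15  3.52] turn [-0.006 -0.    -0.001] world [ 0.628 -0.096  0.028]
top cap 144 rack-rel mm -130.8 17.1
top neck 1524 rack-rel mm -141.9 -29.8
side cap 165 rack-rel mm -149.5 -17.4
side neck 1148 rack-rel mm -165.5 -40.7
```

View pics/side3.png

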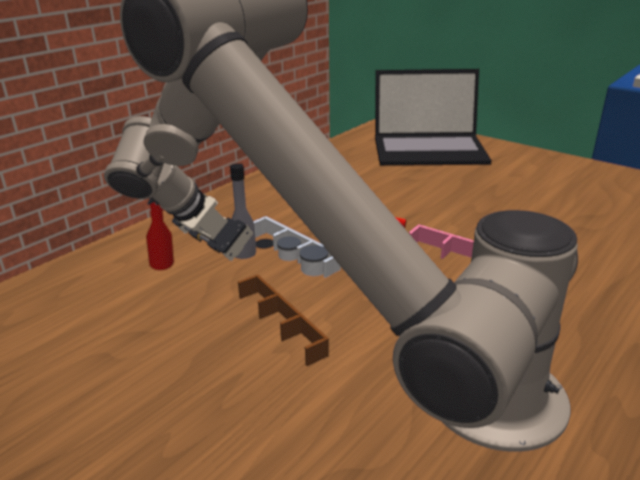

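The bottle (240,215) is upright with its cap at (237,172), just before the empty bay, and the fingers are behind its body. I measure the cap in a pixel box only, since the wrist spoiled the wider box.

```bash
cat > c.py <<'E'
from m import *
import sys
S=np.array([.6245,-.1266]); X=np.array([-.109,-.994]); Y=np.array([.994,-.109])
a=[int(v) for v in sys.argv[1:5]]; d=grab("side"); C=cloud(d)[a[1]:a[3],a[0]:a[2]].reshape(-1,3)
if len(sys.argv)>5: cv2.imwrite(sys.argv[5],cv2.resize(d["image"][120:320,180:440],None,fx=2.5,fy=2.5))
for n,lo,hi,r in(("cap",.185,.205,.015),("neck",.12,.175,.0125),("body",.01,.07,.027)):
    p=C[(C[:,2]>lo)&(C[:,2]<hi)]
    p=p[np.hypot(*(p[:,:2]-np.median(p[:,:2],0)).T)<.035] if len(p) else p
    if len(p)>8: c=circ(p,r); print(n,len(p),(1e3*(c-S)@X).round(1),(1e3*(c-S)@Y).round(1))
E
python3 c.py 228 160 256 262
```

```text
cap 130 -59.4 -2.2
neck 281 -59.9 -2.2
body 249 -60.9 -2.1
```

The bottle is at x -60, y -2 with cap and body in line. I push it straight in.

carry_out(
  deltas=[
    [-0.38, 0.03, 0.26, 0, 0, 0, 0.39],
    [-0.38, 0.03, 0.26, 0, 0, 0, 0.39],
    [-0.38, 0.03, 0.26, 0, 0, 0, 0.39],
    [-0.38, 0.03, 0.26, 0, 0, 0, 0.39],
    [-0.38, 0.03, 0.26, 0, 0, 0, 0.39],
    [-0.38, 0.03, 0.26, 0, 0, 0, 0.39],
    [-0.38, 0.03, 0.26, 0, 0, 0, 0.39],
    [-0.38, 0, 0.26, 0, 0, 0, 0.39],
  ],
)

```text
time: 8.4
tool_pos: [0.6305, -0.0715, 0.0282]
tool_rot: [-3.135, 0.6, 1.461]
contact_force: [-0.1, 4.2, 1.0]
opening: 0.0359
grip_force: 2.0
```

carry_out(
  deltas=[
    [-0.32, 0, 0.22, 0, 0, 0, 0.39],
    [-0.32, 0, 0.22, 0, 0, 0, 0.39],
    [-0.32, 0, 0.22, 0, 0, 0, 0.39],
    [-0.25, 0, 0.17, 0, 0, 0, 0.39],
    [-0.25, 0, 0.17, 0, 0, 0, 0.39],
    [-0.2, 0, 0.14, 0, 0, 0, 0.39],
    [-0.1, 0, 0.07, 0, 0, 0, 0.39],
    [0, 0, 0, 0, 0, 0, 0.39],
  ],
)

```text
time: 9.07
tool_pos: [0.628, -0.0925, 0.0282]
tool_rot: [-3.135, 0.6, 1.461]
contact_force: [1.1, 3.0, 1.4]
opening: 0.0362
grip_force: 1.6
```

```bash
python3 g.py -30.5 0 28 0.6; python3 c.py 235 145 280 256 pics/side4.png
```

```text
t 9.07 tcp [ 0.628  -0.0925  0.0282] rot [-3.135  0.6    1.461] rack-rel mm -34.2 -0.2 open 0.0362 F [1.1 3.  1.4] q [ 0.01  0.85  1.39 -0.68  1.1   0.5 ]
shift cm [-0.3   0.03  0.23] turn [-0.007  0.    -0.001] world [ 0.628 -0.096  0.028]
cap 121 -2.3 -0.5
neck 279 -88.0 -60.4
body 251 -22.7 -47.8
```

View pics/side4.png

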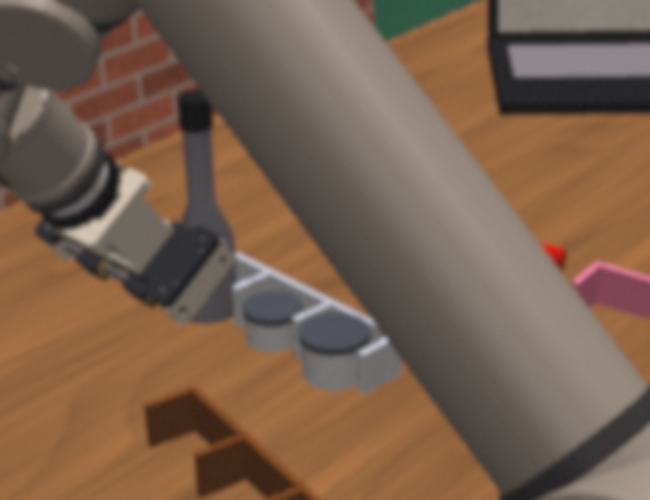

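The bottle (205,210) stands upright in the bay at about x -2, with the tins undisturbed at (272,318) and (335,348). I push a few more millimetres, slowly, to the wall.

carry_out(
  deltas=[
    [-0.08, 0, 0.06, 0, 0, 0, 0.39],
    [-0.08, 0, 0.06, 0, 0, 0, 0.39],
    [-0.08, 0, 0.06, 0, 0, 0, 0.39],
    [-0.08, 0, 0.06, 0, 0, 0, 0.39],
    [0, 0, 0, 0, 0, 0, 0.39],
    [0, 0, 0, 0, 0, 0, 0.39],
    [0, 0, 0, 0, 0, 0, 0.39],
    [0, 0, 0, 0, 0, 0, 0.39],
  ],
)

```text
time: 9.78
tool_pos: [0.6277, -0.0961, 0.0281]
tool_rot: [-3.135, 0.6, 1.461]
contact_force: [-0.1, 4.6, 3.3]
opening: 0.0357
grip_force: 2.3
```

```bash
python3 g.py -30 0 28 0.6; python3 c.py 245 145 275 180
```

```text
t 9.78 tcp [ 0.6277 -0.0961  0.0281] rot [-3.135  0.6    1.461] rack-rel mm -30.7 -0.1 open 0.0357 F [-0.1  4.6  3.3] q [ 0.    0.85  1.39 -0.68  1.09  0.5 ]
shift cm [-0.05  0.01  0.05] turn [-0.007  0.    -0.001] world [ 0.628 -0.097  0.028]
cap 122 1.0 -0.8
neck 55 0.8 -0.6
```

carry_out(
  deltas=[
    [-0.08, 0, 0.06, 0, 0, 0, 0.39],
    [-0.08, 0, 0.06, 0, 0, 0, 0.39],
    [0, 0, 0, 0, 0, 0, 0.39],
    [0, 0, 0, 0, 0, 0, 0.39],
    [0, 0, 0, 0, 0, 0, 0.39],
    [0, 0, 0, 0, 0, 0, 0.39],
    [0, 0, 0, 0, 0, 0, 0.39],
    [0, 0, 0, 0, 0, 0, 0.39],
  ],
)

```text
time: 10.5
tool_pos: [0.6275, -0.0981, 0.028]
tool_rot: [-3.135, 0.6, 1.461]
contact_force: [0.5, 4.7, 3.2]
opening: 0.0355
grip_force: 2.4
```

```bash
python3 g.py -30 0 28 0.6; python3 c.py 245 145 275 180
```

```text
t 10.5 tcp [ 0.6275 -0.0981  0.028 ] rot [-3.135  0.6    1.461] rack-rel mm -28.7 -0.1 open 0.0355 F [0.5 4.7 3.2] q [-0.    0.85  1.39 -0.68  1.09  0.5 ]
shift cm [ 0.11  0.01 -0.08] turn [-0.007  0.    -0.001] world [ 0.628 -0.097  0.028]
cap 116 2.9 -1.2
neck 64 2.9 -0.7
```

The bottle is home at x +2.9, y -1. I draw back horizontally.

carry_out(
  deltas=[
    [0.4, 0, -0.28, 0, 0, 0, 0.39],
    [0.6, 0, -0.41, 0, 0, 0, 0.39],
    [1, 0, -0.68, 0, 0, 0, 0.39],
    [1.5, 0, -1.03, 0, 0, 0, 0.39],
    [1.5, 0, -1.03, 0, 0, 0, 0.39],
    [1.5, 0, -1.03, 0, 0, 0, 0.39],
    [1, 0, -0.68, 0, 0, 0, 0.39],
    [0, 0, 0, 0, 0, 0, 0.39],
  ],
)

```text
time: 11.22
tool_pos: [0.638, -0.0048, 0.0276]
tool_rot: [-3.135, 0.599, 1.464]
contact_force: [-0.9, -0.7, 0.4]
opening: 0.0361
grip_force: 0.0
```

```bash
python3 g.py; python3 c.py 245 145 275 256 pics/side5.png; python3 - <<'E'
from h import *
cv2.imwrite("pics/top5.png",grab("top")["image"])
E
```

```text
t 11.22 tcp [ 0.638  -0.0048  0.0276] rot [-3.135  0.599  1.464] rack-rel mm -122.5 0.1 open 0.0361 F [-0.9 -0.7  0.4] q [ 0.14  0.89  1.3  -0.63  1.2   0.55]
neck 182 2.8 -1.0
body 520 3.2 -1.1
```

View pics/side5.png

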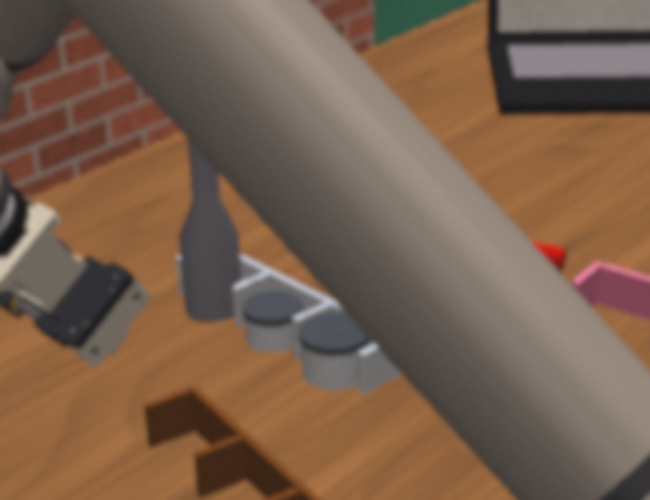

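View pics/top5.png

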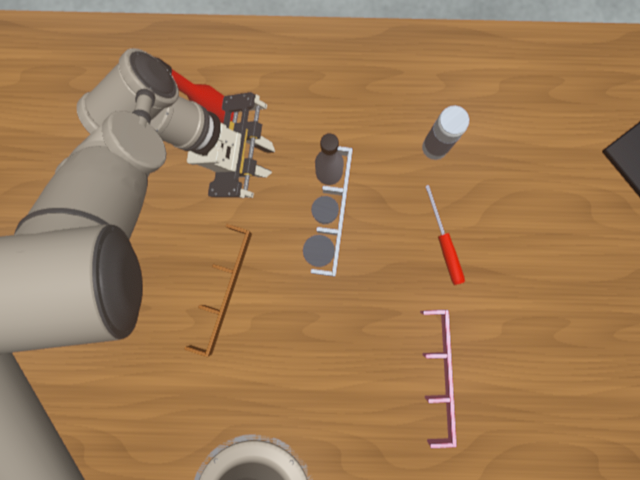

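The bottle stands home (329,165) at x +3, and the tins, spray can and screwdriver are unmoved. The red look-alike, though, shows from (172,70) to (232,115) under the wrist, which is not as before. I check whether the arm is against it before I hand in.

```bash
python3 - <<'E'
from m import *
for n in("top","side"):
    d=grab(n); I=d["image"].astype(int); C=cloud(d)
    m=(I[...,2]>90)&(I[...,1]<50)&(I[...,0]<50)&(d["depth"]>0); m[:, 300:]=0
    if m.sum(): p=C[m]; print(n,m.sum(),p.min(0).round(3),p.max(0).round(3),"circ z<.07",circ(p[p[:,2]<.07],.027).round(3)); hi=p[p[:,2]>.11]; print(len(hi),hi.mean(0).round(3) if len(hi) else "")
    a=d["image"][30:160,60:300] if n=="top" else d["image"][100:310,60:300]
    cv2.imwrite(f"pics/{n}6.png",cv2.resize(a,None,fx=2.5,fy=2.5))
E
```

```text
top 869 [0.665 0.047 0.026] [0.763 0.141 0.18 ] circ z<.07 [0.738 0.104]
197 [0.74  0.128 0.126]
side 1405 [ 0.706 -0.474 -0.523] [1.919 0.192 0.348] circ z<.07 [0.74  0.106]
330 [0.745 0.164 0.138]
```

View pics/side6.png

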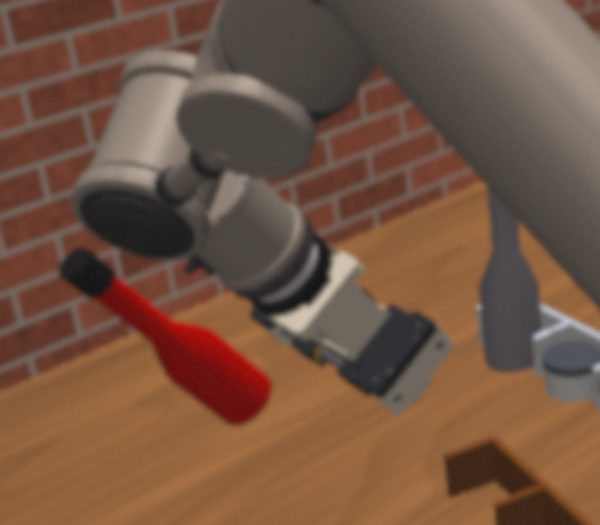

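The side view shows the red bottle tipped at about 45° beside the wrist, at (165,340). My withdrawal knocked the look-alike over. I check whether it is still falling or leaning on the arm before moving again.

```bash
python3 - <<'E'
from m import *
for i in range(12):
    d=grab("side"); I=d["image"].astype(int); C=cloud(d)
    m=(I[...,2]>90)&(I[...,1]<50)&(I[...,0]<50)&(d["depth"]>0); m[:, 300:]=0; p=C[m]
    p=p[(p[:,0]>.4)&(p[:,0]<1)&(abs(p[:,2])<.25)]
    s=robot.observe()
    print(round(s["time"],2),len(p),np.median(p,0).round(3),"zmax",np.percentile(p[:,2],98).round(3),s["contact_force"].round(1))
cv2.imwrite("pics/side7.png",cv2.resize(d["image"][100:310,60:300],None,fx=2.5,fy=2.5))
E
```

```text
11.47 1435 [0.727 0.141 0.076] zmax 0.145 [ 0.1 -0.1 -1. ]
11.52 1492 [0.729 0.157 0.068] zmax 0.117 [0.5 1.2 0.9]
11.57 1557 [0.734 0.174 0.049] zmax 0.063 [-0.3  0.6  0.1]
11.62 1610 [0.738 0.189 0.039] zmax 0.065 [ 0.3 -0.8  0.1]
11.67 1604 [0.739 0.194 0.035] zmax 0.059 [-0.5  1.1 -0.8]
11.72 1601 [0.738 0.194 0.035] zmax 0.058 [0.4 0.3 0.4]
11.77 1605 [0.738 0.194 0.036] zmax 0.057 [-0.3 -0.3 -0.3]
11.82 1589 [0.738 0.193 0.037] zmax 0.056 [ 0.6  0.3 -0.5]
11.87 1587 [0.738 0.192 0.037] zmax 0.056 [ 0.5  0.  -1. ]
11.92 1590 [0.738 0.192 0.037] zmax 0.056 [-0.3  0.3 -0. ]
11.97 1586 [0.738 0.193 0.037] zmax 0.056 [-0.4 -1.3 -0.2]
12.02 1593 [0.738 0.193 0.036] zmax 0.057 [-0.8 -1.5 -0.3]
```

View pics/side7.png

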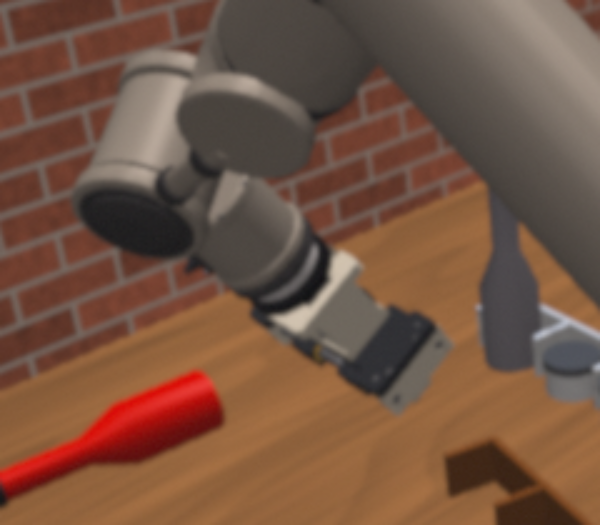

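The red bottle now lies still at about (0.74, 0.19), on the bench and clear of the arm. Nothing listed was affected and the arm feels no contact, so I hand in.

```bash
python3 c.py 245 185 275 256; python3 -c "
from cell import robot
print(robot.hand_in())"
```

```text
neck 144 2.9 -0.8
body 523 3.2 -0.9
the job is handed in; nothing more can be done
None
```

The oil bottle stands upright against the back wall of the empty far bay, about 1 mm off the bay's centre line, with the fingers clear and the tins, spray can and screwdriver unmoved; the job is handed in with no verdict shown, but my withdrawal knocked over the unlisted red look-alike bottle, which lies at rest on the bench.

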